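# Balance two tube carriers for the centrifuge

## Robot

A 6-joint arm with a two-finger parallel gripper is mounted at the origin on the work surface. World frame = base frame: x ahead of the robot, y to its left, z up, the work surface at z = 0. Lengths are in m, angles in rad, forces in N, time in s.
With the tool pointing down it reaches from about 0.3 to 0.875 m from the base axis. Payload 6.4 kg.
Tool frame: the origin (TCP) lies between the finger pads; the fingertips stand ctrl.tip_extent ahead of it and the grasp point (between the pads) is the TCP (ctrl.tip_extent is the distance from the TCP to the fingertips, in m); z points along the fingers, y is the line along which they close (so a half turn about z gives the same grasp; the last joint's range is limited). The gripper opens to 85 mm and grips with 20 to 120 N. Pads are 22 mm wide; open, the fingers measure 114 mm over their backs; the gripper's body (76 mm by 85 mm) begins 54 mm behind the grasp point. The pads swing forward as they close: fully open they stand 13 mm farther back than shut.
Start: joints at [0.905, 0.181, 1.607, -0, 1.354, -0.206], TCP at [0.255, 0.515, 0.25] pointing down, gripper open.
Joint ranges: [-2.99, 2.99], [-0.89, 2.07], [0.3, 2.58], [-1.14, 4.28], [0, 2.63], [-3.12, 3.12]. Speed limits (rad/s): [2.57, 2.57, 3.01, 3.14, 3.14, 3.14].

## Interface

Orientations are given as a unit quaternion [w, x, y, z].
In Python, from bench import ctrl gives the robot as it stands.
- The arm moves only by the tool send_rows, never from a script. Its arguments are lists of equal length, an entry for each row: "dr": the turn, a rotation vector about the tool's x, y, z in units of 6 degrees (1.0 is 6 degrees), a list of three; "xyz": the shift along the tool's x, y, z in cm, a list of three; "jaw": the opening in per cent of the stroke, from 0 (shut) to 100 (fully open). In form: {"dr": [[wx, wy, wz], ...], "xyz": [[dx, dy, dz], ...], "jaw": [jaw, ...]}. A call has exactly 8 rows; each row is the pose to reach, as a shift and turn from the pose commanded when the call began, along the tool's axes at that moment; what a row does not reach only later rows make up. A row lasts 1/8 s, in which the tool goes at most 62.5 mm and 10.7 degrees, less where a joint would pass 70% of its speed; a pose out of reach is approached as far as the arm can. A call with a gripper value outside its range is refused whole. The fingers move at their own pace and stop on an object; the grip force is fixed at half the most. Time passes only in rows, so rows that repeat a pose let the fingers close, or fill a call up. It gives the time, the measured TCP pose, the force, the opening and the grip force at its end, in the units of the state.
- ctrl.get_obs(): the state, without advancing time (a new reading comes with each control period).
- ctrl.camera(name): name is "scene" or "top" or "wrist"; returns the picture (400x640x3 uint8, red, green, blue); there is no depth.
- ctrl.calibration(name): a dict with "camera_matrix" (3x3 intrinsics, pixels), "world_from_camera" (4x4, takes a point from camera to world coordinates). Camera axes: x right, y up, looking along -z (the intrinsics and any distortion apply to the point x, -y, -z); pixel columns grow to the right and rows downward; lengths in m; the calibration is good to about 2 mm. A picture is of the moment at which its call begins: read the wrist's pose just before it. calibration takes no time and is no camera call; for the wrist camera it gives the pose at the moment of the call.
- ctrl.hand_in(): hands the job in; it is judged then, once.
The state is a dict: "time_s": time; "q": joint angles; "dq": joint speeds; "joint_efforts": joint torques, N m; "eef_pos": TCP position; "eef_rot": TCP orientation; "wrist_force": force on the tool from outside, world axes, zero at the start; "torque": the same for the moment, N m; "opening": opening from 0.0 (shut) to 1.0 (fully open); "grasp_force": force on a finger pad.
Only numpy, scipy, OpenCV 4.12 (cv2) and the standard library are available. Lean on these libraries where they do the work, as an engineer would, in place of code of your own. Each camera call takes 0.05 s, during which the arm holds its last target. There are 200 camera calls.

## Task

The two tube carriers on the bench balance are to go into the centrifuge together, but one side is too heavy: move a tube across so that both sides weigh the same and the balance, left to itself, sits level. Every tube must be pushed fully home, down to the floor of its well. The balance is delicate: never press or pull on it with more than 18 N, and leave the other things on the bench where they are.

Things in the scene. Friction and masses are not known exactly. Their poses are not given: they have to be found in the camera images.
- tube_full_mid (a point): Full tube, ORANGE cap, 66 g: weighs as much as three blue ones. 115 mm tall: body 29 mm across, foot tapered over the lowest 16 mm to 14 mm across, ribbed screw cap 33 mm across over the top 22 mm. The point is on its axis half-way up, 57.5 mm above the foot. It stands upright in a well of one carrier; fully home, this point is 57.5 mm above the well's floor.
- tube_a_mid (a point): Part-filled tube, BLUE cap, 22 g (three alike). 115 mm tall: body 29 mm across, foot tapered over the lowest 16 mm to 14 mm across, ribbed screw cap 33 mm across over the top 22 mm. The point is on its axis half-way up, 57.5 mm above the foot. It stands upright in a well of one carrier; fully home, this point is 57.5 mm above the well's floor.
- tube_b_mid (a point): Part-filled tube, BLUE cap, 22 g (three alike). 115 mm tall: body 29 mm across, foot tapered over the lowest 16 mm to 14 mm across, ribbed screw cap 33 mm across over the top 22 mm. The point is on its axis half-way up, 57.5 mm above the foot. It stands upright in a well of one carrier; fully home, this point is 57.5 mm above the well's floor.
- tube_c_mid (a point): Part-filled tube, BLUE cap, 22 g (three alike). 115 mm tall: body 29 mm across, foot tapered over the lowest 16 mm to 14 mm across, ribbed screw cap 33 mm across over the top 22 mm. The point is on its axis half-way up, 57.5 mm above the foot. It stands upright in a well of one carrier; fully home, this point is 57.5 mm above the well's floor.
- well_left_1 (a point): Centre of the floor of the well nearest the robot in the carrier on the left pan (towards +y). The carrier, a dark blue block 134 mm long (roughly along x), 48 wide, 40 high, is fixed on the round steel pan. Its three wells are 44 mm apart in a row, each 31 mm across and 34 mm deep, so the block's top is 34 mm above this point, which moves with the pan.
- well_left_2 (a point): Centre of the floor of the well in the middle in the carrier on the left pan (towards +y). On the outer side of each well (away from the balance's middle) a steel spring finger, reaching 10 mm above the block, presses on the tube 20 mm above the well floor: a tube just let go in the mouth stays 10 to 18 mm proud.
- well_left_3 (a point): Centre of the floor of the well farthest from the robot in the carrier on the left pan (towards +y). Because of the spring finger it takes some 2 to 7 N to push a tube home or to pull it out, over the last 15 mm; two tubes start in each carrier, in wells that vary, and one well of each is free.
- well_right_1 (a point): Centre of the floor of the well nearest the robot in the carrier on the right pan (towards -y). Like well_left_1, 2, 3.
- well_right_2 (a point): Centre of the floor of the well in the middle in the carrier on the right pan (towards -y). Like well_left_1, 2, 3.
- well_right_3 (a point): Centre of the floor of the well farthest from the robot in the carrier on the right pan (towards -y). Like well_left_1, 2, 3.
- beam (a joint): Tilt of the balance beam (rad), 0 = level; positive: left pan (+y) up, right pan down. 15 g of difference, or any push or pull on a pan, tips it until the lower pan sits on the rubber tip of its arrest screw; the two screws are set by hand, each to another height, and do not give. Let go, it settles in about 2 s. An orange needle before the white index plate between the pans shows it too.
- balance: The balance's fixed ivory housing, 150 x 320 x 44 mm: origin under its centre on the bench, x axis away from the robot, y axis from right pan to left pan. Pans 150 mm across, 120 mm either side of the centre, stay horizontal; level, their tops are at 75 mm, and each can sink below that (at most 11 mm) until its arrest screw, hidden under it, stops it. The index plate between them (66 mm along y) is 165 mm high.
- dishes_yellow_mid (a point): Bystander, to be left alone: a short stack of three round dishes, 91 mm across and 44 mm high, yellow inside. The point is its centre, 22 mm above its base.
- dishes_red_mid (a point): Bystander, to be left alone: a stack of four round dishes, 91 mm across and 59 mm high, red, orange and yellow inside. The point is its centre, 30 mm above its base.
- wash_bottle_mid (a point): Bystander, to be left alone: a white wash bottle, 66 mm across and 158 mm high, with a red cap and a bent red spout that rises to 208 mm. The point is its centre, 69 mm above its base.
- beaker_mid (a point): Bystander, to be left alone: a glass beaker, 72 mm across and 90 mm high. The point is its centre, 45 mm above its base.
- reagent_mid (a point): Bystander, to be left alone: an amber glass jar, 60 mm across and 120 mm high, black cap. The point is its centre, 60 mm above its base.
- timer_mid (a point): Bystander, to be left alone: a grey bench timer, 30 x 75 x 55 mm. The point is its centre, 28 mm above its base.

How it is judged:
At the end, for the whole second after the job is handed in: All four tubes stand fully home in wells of the two carriers (centre 55 to 59 mm above the well floor, within 5 mm of the row of wells), and the beam is level within 0.022 rad and at rest (under 0.05 rad/s) (((z of tube_full_mid in the frame of well_left_2 between 0.055 and 0.059 m and y of tube_full_mid in the frame of well_left_2 between -0.005 and 0.005 m and x of tube_full_mid in the frame of well_left_2 between -0.05 and 0.05 m) or (z of tube_full_mid in the frame of well_right_2 between 0.055 and 0.059 m and y of tube_full_mid in the frame of well_right_2 between -0.005 and 0.005 m and x of tube_full_mid in the frame of well_right_2 between -0.05 and 0.05 m)) and ((z of tube_a_mid in the frame of well_left_2 between 0.055 and 0.059 m and y of tube_a_mid in the frame of well_left_2 between -0.005 and 0.005 m and x of tube_a_mid in the frame of well_left_2 between -0.05 and 0.05 m) or (z of tube_a_mid in the frame of well_right_2 between 0.055 and 0.059 m and y of tube_a_mid in the frame of well_right_2 between -0.005 and 0.005 m and x of tube_a_mid in the frame of well_right_2 between -0.05 and 0.05 m)) and ((z of tube_b_mid in the frame of well_left_2 between 0.055 and 0.059 m and y of tube_b_mid in the frame of well_left_2 between -0.005 and 0.005 m and x of tube_b_mid in the frame of well_left_2 between -0.05 and 0.05 m) or (z of tube_b_mid in the frame of well_right_2 between 0.055 and 0.059 m and y of tube_b_mid in the frame of well_right_2 between -0.005 and 0.005 m and x of tube_b_mid in the frame of well_right_2 between -0.05 and 0.05 m)) and ((z of tube_c_mid in the frame of well_left_2 between 0.055 and 0.059 m and y of tube_c_mid in the frame of well_left_2 between -0.005 and 0.005 m and x of tube_c_mid in the frame of well_left_2 between -0.05 and 0.05 m) or (z of tube_c_mid in the frame of well_right_2 between 0.055 and 0.059 m and y of tube_c_mid in the frame of well_right_2 between -0.005 and 0.005 m and x of tube_c_mid in the frame of well_right_2 between -0.05 and 0.05 m)) and value of joint beam between -0.022 and 0.022 rad and velocity of joint beam between -0.05 and 0.05 rad/s); the robot touches nothing.
It fails at once if the balance (housing, beam, pans, carriers) is loaded with more than 18 N by a tube (on a well floor, or on the block of a carrier) or by the robot (contact force between any of tube_full, tube_a, tube_b, tube_c and seat_left above 18 N or contact force between any of tube_full, tube_a, tube_b, tube_c and seat_right above 18 N or contact force between any of tube_full, tube_a, tube_b, tube_c and carrier_left above 18 N or contact force between any of tube_full, tube_a, tube_b, tube_c and carrier_right above 18 N or contact force between any of the fingers, the arm and balance above 18 N).
It fails at once if a bystander is shifted by more than 25 mm (distance of any of dishes_yellow_mid, dishes_red_mid, wash_bottle_mid, beaker_mid, reagent_mid, timer_mid from where it was at the start of the episode above 0.025 m).
It also fails if it takes over 61 s, if anything falls off the work surface, if the arm or the gripper's body presses on something with over 40 N, if the wrist force passes 120 N, or if a joint passes its speed limit or range.

## Working session

There is one attempt and no reset: what is moved stays moved. The work goes in short steps, Python scripts to look and compute and a tool call to move; the robot and the scene stay as the last step left them, time stands still between calls to the robot, and variables do not carry over. Pictures are saved under pics/ and viewed, at most 10 in all, crops included, and the job is handed in when it is done.

Besides the shell and the picture viewer there is one more tool, called by a JSON object that holds its "op" and its "data", one argument or row to a line. send_rows: Moves the arm, as the interface text tells. Its arguments: {"type":"object","properties":{"dr":{"type":"array","items":{"type":"array","items":{"type":"number"}}},"xyz":{"type":"array","items":{"type":"array","items":{"type":"number"}}},"jaw":{"type":"array","items":{"type":"number"}}},"required":["dr","xyz","jaw"]}

```bash
mkdir -p pics; ls; python3 - <<'E'
from bench import ctrl
import cv2
for n in ("scene","top"):
    c=ctrl.calibration(n); print(n,c["camera_matrix"],c["world_from_camera"], [k for k in c])
    cv2.imwrite(f"pics/{n}0.png",ctrl.camera(n)[:,:,::-1])
print(ctrl.tip_extent,ctrl.get_obs())
E
```

```text
pics
scene [[450.31096341   0.         323.57381341]
 [  0.         450.31096341 196.40356249]
 [  0.           0.           1.        ]] [[ 0.471967   -0.66639899  0.57719974  1.206121  ]
 [ 0.88159098  0.35178809 -0.31471015 -0.39333898]
 [ 0.00667053  0.65738689  0.75352371  1.05260058]
 [ 0.          0.          0.          1.        ]] ['camera_matrix', 'world_from_camera']
top [[511.09475713   0.         321.55726911]
 [  0.         511.09475713 206.69779335]
 [  0.           0.           1.        ]] [[ 0.01819833  0.98362769 -0.17929137  0.18797154]
 [-0.99975895  0.02010484  0.00882211  0.03362518]
 [ 0.0122823   0.1790876   0.98375646  1.59703536]
 [ 0.          0.          0.          1.        ]] ['camera_matrix', 'world_from_camera']
0.019 {'time_s': 0.1, 'q': array([ 9.04692286e-01,  1.81490601e-01,  1.60792850e+00,  2.68055393e-05,
        1.35381927e+00, -2.06296391e-01]), 'dq': array([-0.00086102, -0.00140583, -0.00097304, -0.00012752, -0.00056293,
        0.00049616]), 'joint_efforts': array([ 5.00196511e-04, -4.45870292e+01, -3.52242637e+01, -2.84376283e-04,
        4.10264300e-03, -8.54682503e-05]), 'eef_pos': array([0.25484183, 0.51490411, 0.24945091]), 'eef_rot': array([-3.59517321e-04,  2.27886623e-01,  9.73687327e-01, -7.40280157e-04]), 'wrist_force': array([-0.36319748, -0.57081661,  1.06848328]), 'torque': array([-0.06089611, -0.01157525,  0.01568397]), 'grasp_force': 0.0, 'opening': 0.9972809365092887}
```

View pics/top0.png

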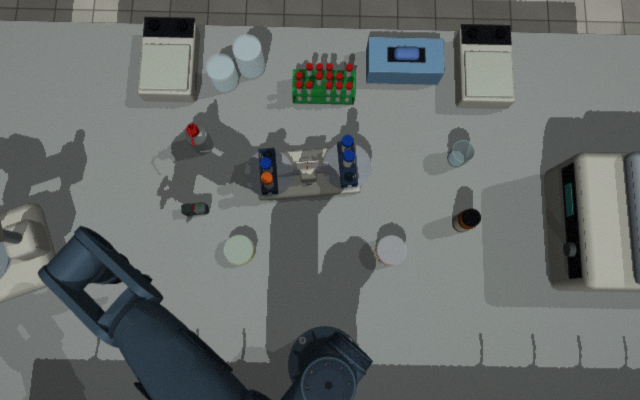

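View pics/scene0.png

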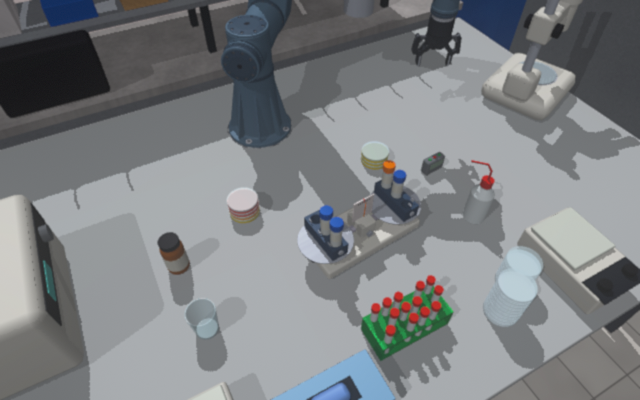

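The left carrier holds orange (top view 267,179) and blue (266,163). The right one holds two blue (347,143 and 349,157) with its near well free, around (349,180). So a left blue tube goes to the right near well. Next I measure the caps.

```bash
cat > h.py <<'E'
import numpy as np, cv2
from bench import ctrl
from scipy.spatial.transform import Rotation as R
def ray(c,uv):
    K,T=c["camera_matrix"],c["world_from_camera"]
    d=np.linalg.inv(K)@[uv[0],uv[1],1]; d=T[:3,:3]@[d[0],-d[1],-d[2]]
    return T[:3,3],d/np.linalg.norm(d)
def onplane(c,uv,z):
    o,d=ray(c,uv); return o+d*(z-o[2])/d[2]
def cross(c1,u1,c2,u2):
    o1,d1=ray(c1,u1);o2,d2=ray(c2,u2)
    s=np.linalg.lstsq(np.c_[d1,-d2],o2-o1,rcond=None)[0]
    p,q=o1+s[0]*d1,o2+s[1]*d2
    return (p+q)/2,np.linalg.norm(p-q)
def proj(c,p):
    T=np.linalg.inv(c["world_from_camera"]); q=T[:3,:3]@p+T[:3,3]
    v=c["camera_matrix"]@[q[0],-q[1],-q[2]]; return v[:2]/v[2]
def blobs(img,kind,amin=15):
    h=cv2.cvtColor(img,cv2.COLOR_RGB2HSV)
    lo,hi={"blue":((105,150,90),(125,255,255)),"orange":((5,170,120),(18,255,255))}[kind]
    m=cv2.inRange(h,lo,hi); n,_,st,ce=cv2.connectedComponentsWithStats(m)
    return [(ce[i].round(1),st[i].tolist()) for i in range(1,n) if st[i][4]>=amin]
E
python3 - <<'E'
from h import *
w=ctrl.calibration("wrist"); o=ctrl.get_obs()
r=R.from_quat(o["eef_rot"],scalar_first=True)
T=w["world_from_camera"]; print(w["camera_matrix"],r.inv().apply(T[:3,3]-o["eef_pos"]),r.as_matrix().T@T[:3,:3],r.as_matrix())
for n in("scene","top"):
    im=cv2.imread(f"pics/{n}0.png")[:,:,::-1].copy()
    for k in("blue","orange"): print(n,k,blobs(im,k))
E
```

```text
[[304.20078676   0.         320.94423718]
 [  0.         304.20078676 203.21742556]
 [  0.           0.           1.        ]] [ 0.08274632 -0.00043224 -0.12402756] [[-1.09445161e-04  9.47848829e-01  3.18720230e-01]
 [ 9.99999783e-01  3.10897389e-04 -5.81194952e-04]
 [-6.49974242e-04  3.18720097e-01 -9.47848657e-01]] [[-8.96135116e-01  4.43780100e-01 -1.03751481e-03]
 [ 4.43781165e-01  8.96134278e-01 -1.27774444e-03]
 [ 3.62715029e-04 -1.60546119e-03 -9.99998645e-01]]
scene blue [(array([56.7,  2.7]), [41, 0, 43, 9, 225]), (array([73.1, 19.1]), [51, 13, 46, 13, 137]), (array([399.1, 175.6]), [394, 171, 12, 11, 100]), (array([325.7, 211.8]), [320, 206, 13, 13, 129]), (array([335.8, 223.3]), [330, 217, 13, 14, 143])]
scene orange [(array([388.5, 166.1]), [383, 161, 12, 12, 106])]
top blue [(array([347.1, 139.9]), [342, 135, 11, 11, 96]), (array([348.9, 154.7]), [344, 150, 11, 11, 97]), (array([265. , 162.5]), [260, 157, 11, 12, 99])]
top orange [(array([266.5, 176.6]), [261, 172, 11, 11, 83])]
```

```bash
python3 - <<'E'
from h import *
s,t=ctrl.calibration("scene"),ctrl.calibration("top")
for n,a,b in(("Lorange",(388.5,166.1),(266.5,176.6)),("Lblue",(399.1,175.6),(265,162.5)),("Rnear",(325.7,211.8),(348.9,154.7)),("Rfar",(335.8,223.3),(347.1,139.9))):
    print(n,*cross(s,a,t,b),onplane(t,b,.185))
im=cv2.imread("pics/top0.png")[120:210,230:390]; im2=cv2.imread("pics/scene0.png")[150:280,280:440]
cv2.imwrite("pics/crop.png",np.vstack([cv2.resize(im,(480,270),interpolation=2),cv2.resize(im2,(480,330),interpolation=2)]))
E
```

```text
Lorange [0.5281947  0.17762279 0.18540183] 0.002135402558648905 [0.52884173 0.17860571 0.185     ]
Lblue [0.56992351 0.18381033 0.18359894] 0.0017316287817933562 [0.57000556 0.18441969 0.185     ]
Rnear [ 0.59546935 -0.05398764  0.1944648 ] 3.1849758196259214e-05 [ 0.59822617 -0.05456437  0.185     ]
Rfar [ 0.63873632 -0.04901627  0.19495269] 0.001333068543229622 [ 0.64223698 -0.04900002  0.185     ]
```

View pics/crop.png

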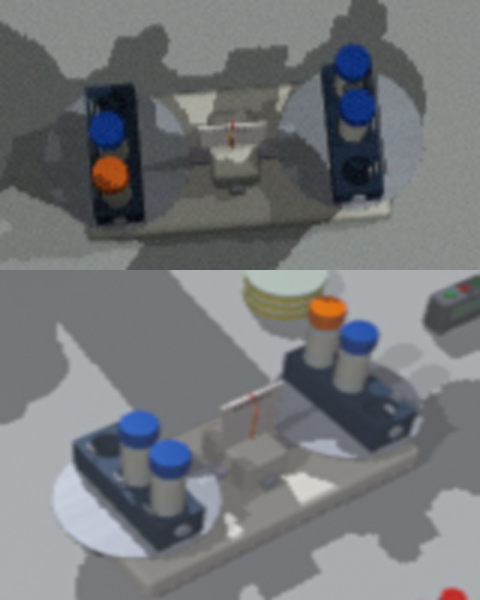

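Now confirmed: left has orange in well 1, blue in well 2, and well 3 free. Right has well 1 free (crop 357,170) with blues in 2 and 3. I'll hover over left blue for a wrist look.

```bash
cat >> h.py <<'E'
def rel(p,psi=None):
    """shift (cm, tool axes) and turn (units) from the present pose to p, tool y at world angle psi deg, pointing down"""
    o=ctrl.get_obs(); r=R.from_quat(o["eef_rot"],scalar_first=True)
    print("t",round(o["time_s"],2),"xyz",(r.inv().apply(np.array(p)-o["eef_pos"])*100).round(2),end=" ")
    if psi is not None:
        y=np.array([np.cos(np.radians(psi)),np.sin(np.radians(psi)),0]); z=np.array([0,0,-1.])
        g=R.from_matrix(np.c_[np.cross(y,z),y,z]); print("dr",(np.degrees((r.inv()*g).as_rotvec())/6).round(3))
E
python3 -c "
from h import *
rel([.570,.184,.315],96.8)"
```

```text
t 0.1 xyz [-42.92 -15.68  -6.55] dr [-0.014 -0.008 -5.524]
```

{"op": "send_rows", "data": {
  "dr": [
    [0, 0, -1],
    [0, 0, -2],
    [0, 0, -3],
    [0, 0, -4],
    [0, 0, -5],
    [0, 0, -5.52],
    [0, 0, -5.52],
    [0, 0, -5.52]
  ],
  "xyz": [
    [-4, -1, -5],
    [-10, -3.5, -6.5],
    [-16, -6, -6.5],
    [-22, -8, -6.5],
    [-28, -10, -6.5],
    [-34, -12.5, -6.5],
    [-39, -14.5, -6.5],
    [-42.9, -15.7, -6.5]
  ],
  "jaw": [100, 100, 100, 100, 100, 100, 100, 100]
}}

```text
time_s: 1.1
eef_pos: [0.5712, 0.1818, 0.3147]
eef_rot: [-0.0, -0.058, 0.998, -0.0]
wrist_force: [-0.0, -0.0, 0.2]
opening: 0.998
grasp_force: 0.0
```

{"op": "send_rows", "data": {
  "dr": [
    [0, 0, 0],
    [0, 0, 0],
    [0, 0, 0],
    [0, 0, 0],
    [0, 0, 0],
    [0, 0, 0],
    [0, 0, 0],
    [0, 0, 0]
  ],
  "xyz": [
    [0, 0, 0],
    [0, 0, 0],
    [0, 0, 0],
    [0, 0, 0],
    [0, 0, 0],
    [0, 0, 0],
    [0, 0, 0],
    [0, 0, 0]
  ],
  "jaw": [80, 80, 80, 80, 80, 80, 80, 80]
}}

```text
time_s: 2.1
eef_pos: [0.5699, 0.1842, 0.3153]
eef_rot: [0.0, -0.059, 0.998, -0.0]
wrist_force: [-0.2, -0.1, 1.0]
opening: 0.802
grasp_force: 0.0
```

```bash
python3 - <<'E'
from h import *
o=ctrl.get_obs(); print(o["time_s"],o["eef_pos"],o["wrist_force"],o["q"].round(2)); rel([.570,.184,.315],96.8)
c=ctrl.calibration("wrist"); im=ctrl.camera("wrist"); cv2.imwrite("pics/w1.png",im[:,:,::-1])
for k in("blue","orange"):
    for ce,st in blobs(im,k,200): print(k,ce,st,onplane(c,ce,.192))
E
```

```text
2.1 [0.56994953 0.18420087 0.3152837 ] [-0.20796112 -0.05369984  0.95125049] [ 0.11  0.19  1.47 -0.    1.49 -1.57]
t 2.1 xyz [-0.   -0.02  0.03] dr [-0.001  0.    -0.004]
blue [ 31.9 199.1] [11, 178, 47, 42, 1202] [ 0.59555562 -0.06088766  0.192     ]
blue [317.2 193.1] [302, 184, 32, 19, 272] [0.56166213 0.18016435 0.192     ]
blue [319.5 209.7] [301, 202, 37, 17, 436] [0.57629705 0.18384231 0.192     ]
blue [ 46.8 246.4] [27, 225, 46, 40, 1051] [ 0.63997002 -0.0557691   0.192     ]
orange [319.  148.9] [301, 131, 37, 38, 1067] [0.52441529 0.17736001 0.192     ]
```

View pics/w1.png

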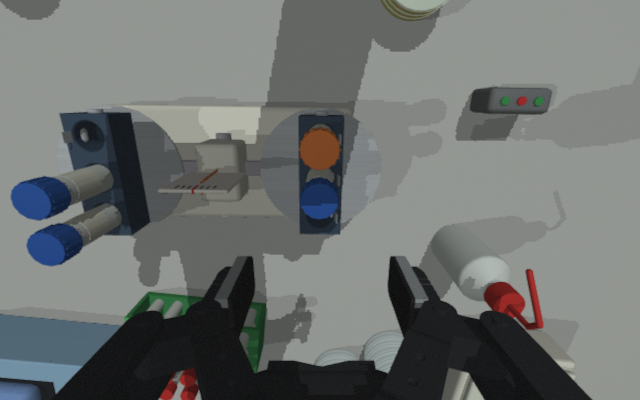

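The wrist view shows the blue cap disc at about (319.5, 200), orange at (319.5, 149) and the finger midpoint at column 321. The free right well is near (85, 135). I'll look straight at that well before grasping.

```bash
python3 -c "
from h import *
rel([.552,-.062,.315],96.8)"
```

```text
t 2.15 xyz [  4.68 -24.24   0.03] dr [-0.    -0.    -0.005]
```

{"op": "send_rows", "data": {
  "dr": [
    [0, 0, 0],
    [0, 0, 0],
    [0, 0, 0],
    [0, 0, 0],
    [0, 0, 0],
    [0, 0, 0],
    [0, 0, 0],
    [0, 0, 0]
  ],
  "xyz": [
    [0.8, -4, 0],
    [1.8, -9.5, 0],
    [3, -15.5, 0],
    [4, -21, 0],
    [4.7, -24.2, 0],
    [4.7, -24.2, 0],
    [4.7, -24.2, 0],
    [4.7, -24.2, 0]
  ],
  "jaw": [80, 80, 80, 80, 80, 80, 80, 80]
}}

```text
time_s: 3.15
eef_pos: [0.5519, -0.0604, 0.3153]
eef_rot: [0.0, -0.06, 0.998, 0.0]
wrist_force: [-0.4, 1.1, 0.2]
opening: 0.798
grasp_force: 0.0
```

```bash
python3 - <<'E'
from h import *
o=ctrl.get_obs(); print(o["time_s"],o["eef_pos"],o["dq"].round(3))
c=ctrl.calibration("wrist"); im=ctrl.camera("wrist"); cv2.imwrite("pics/w2.png",im[:,:,::-1])
for ce,st in blobs(im,"blue",200): print(ce,st,onplane(c,ce,.195))
cv2.imwrite("pics/w2c.png",cv2.resize(im[100:280,220:420,::-1],(660,594),interpolation=2))
E
```

```text
3.15 [ 0.55191532 -0.06040937  0.31532609] [ 0.004 -0.001 -0.001 -0.002  0.002 -0.004]
```

View pics/w2c.png

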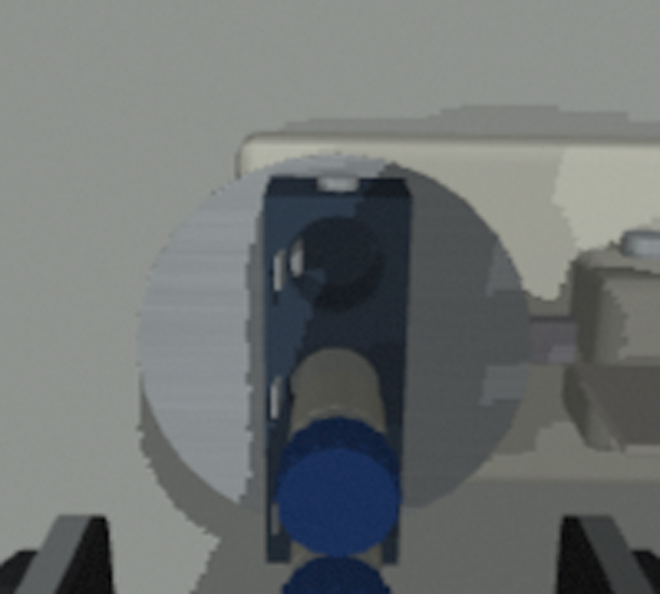

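Free right well: crop centre (336.5, 264), so full picture (322.0, 180.0). R2 cap disc: far edge at row 268, column 322.6.

```bash
python3 - <<'E'
from h import *
o=ctrl.get_obs(); c=ctrl.calibration("wrist"); print(o["time_s"],o["eef_pos"])
def at(p):
    d={"camera_matrix":c["camera_matrix"],"world_from_camera":c["world_from_camera"].copy()}; d["world_from_camera"][:3,3]+=np.array(p)-o["eef_pos"]; return d
c2=at([0.55191532,-0.06040937,0.31532609]); c1=at([0.56994953,0.18420087,0.3152837])
xh=np.array([np.cos(np.radians(6.8)),np.sin(np.radians(6.8)),0])
for z in(.117,.120,.123): print("R1 well",z,onplane(c2,(322,180),z))
for z in(.198,.201,.204): print("R2 cap",z,onplane(c2,(322.6,268),z)-.0165*xh)
im=cv2.imread("pics/w1.png")[:,:,::-1].copy(); h=cv2.cvtColor(im,cv2.COLOR_RGB2HSV)
for n,m,z in(("blue",cv2.inRange(h,(105,120,60),(125,255,255)),.191),("or",cv2.inRange(h,(5,150,80),(18,255,255)),.191)):
    n_,_,s,_=cv2.connectedComponentsWithStats(m[:,290:350]); s=s[1:]; s=s[s[:,4]>150]; print(n,s)
    b=(s[:,1]+s[:,3]).max(); col=290+(s[:,0].min()+(s[:,0]+s[:,2]).max())/2-.5
    print(n,col,b,*(onplane(c1,(col,b-.5),z+d)-.0165*xh for d in(-.003,0,.003)))
E
```

```text
3.2 [ 0.55193117 -0.0603939   0.31531797]
R1 well 0.117 [ 0.55069455 -0.0591467   0.117     ]
R1 well 0.12 [ 0.54993976 -0.05925227  0.12      ]
R1 well 0.123 [ 0.54918498 -0.05935784  0.123     ]
R2 cap 0.198 [ 0.59491063 -0.0535597   0.198     ]
R2 cap 0.201 [ 0.59314915 -0.05379444  0.201     ]
R2 cap 0.204 [ 0.59138767 -0.05402919  0.204     ]
blue [[  10  178   40   42 1247]]
blue 319.5 220 [0.57054205 0.1831602  0.188     ] [0.56935662 0.18302896 0.191     ] [0.56817118 0.18289772 0.194     ]
or [[  10  127   41   43 1296]]
or 320.0 170 [0.52566114 0.17824581 0.188     ] [0.52501153 0.17817324 0.191     ] [0.52436192 0.17810067 0.194     ]
```

```bash
python3 -c "
from h import *
rel([.5694,.1830,.25],96.4)"
```

```text
t 3.2 xyz [-4.65 23.95  6.54] dr [0.002 0.001 0.079]
```

{"op": "send_rows", "data": {
  "dr": [
    [0, 0, 0],
    [0, 0, 0],
    [0, 0, 0],
    [0, 0, 0],
    [0, 0, 0],
    [0, 0, 0.08],
    [0, 0, 0.08],
    [0, 0, 0.08]
  ],
  "xyz": [
    [-0.8, 4, 0],
    [-1.8, 9.5, 0],
    [-3, 15.5, 1],
    [-4, 21, 3],
    [-4.65, 24, 5],
    [-4.65, 24, 6.5],
    [-4.65, 24, 6.5],
    [-4.65, 24, 6.5]
  ],
  "jaw": [70, 70, 70, 70, 70, 70, 70, 70]
}}

```text
time_s: 4.2
eef_pos: [0.5701, 0.1814, 0.2511]
eef_rot: [0.001, -0.054, 0.999, -0.0]
wrist_force: [-0.2, 0.2, 0.5]
opening: 0.701
grasp_force: 0.0
```

{"op": "send_rows", "data": {
  "dr": [
    [0, 0, 0],
    [0, 0, 0],
    [0, 0, 0],
    [0, 0, 0],
    [0, 0, 0],
    [0, 0, 0],
    [0, 0, 0],
    [0, 0, 0]
  ],
  "xyz": [
    [0, 0, 0],
    [0, 0, 0],
    [0, 0, 0],
    [0, 0, 0],
    [0, 0, 0],
    [0, 0, 0],
    [0, 0, 0],
    [0, 0, 0]
  ],
  "jaw": [70, 70, 70, 70, 70, 70, 70, 70]
}}

```text
time_s: 5.2
eef_pos: [0.5697, 0.1822, 0.2503]
eef_rot: [-0.0, -0.055, 0.998, -0.0]
wrist_force: [-0.2, 0.4, -0.3]
opening: 0.703
grasp_force: 0.0
```

```bash
python3 - <<'E'
from h import *
print(ctrl.get_obs()["eef_pos"]); rel([.5694,.1830,.178],96.4)
c=ctrl.calibration("wrist"); im=ctrl.camera("wrist"); cv2.imwrite("pics/w3.png",im[:,:,::-1])
h=cv2.cvtColor(im,cv2.COLOR_RGB2HSV)
for n,m in(("blue",cv2.inRange(h,(105,120,60),(125,255,255))),("or",cv2.inRange(h,(5,150,80),(18,255,255)))):
    _,_,s,_=cv2.connectedComponentsWithStats(m); s=s[1:]; s=s[(s[:,4]>300)&(abs(s[:,0]-290)<60)]; print(n,s.tolist())
xh=np.array([np.cos(.111),np.sin(.111),0])
E
```

```text
[0.56968434 0.18219744 0.25026525]
t 5.2 xyz [0.02 0.08 7.23] dr [-0.    -0.    -0.017]
blue [[296, 200, 51, 56, 2016]]
or [[295, 136, 54, 57, 2273]]
```

View pics/w3.png

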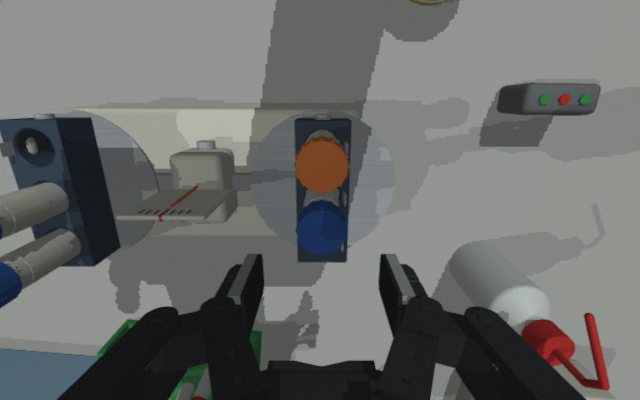

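Blue cap is centred at column 321.3, midway between the fingers (262 and 380). Its top is at z≈0.191, triangulated from two heights. I'll go straight down and close gently.

{"op": "send_rows", "data": {
  "dr": [
    [0, 0, 0],
    [0, 0, 0],
    [0, 0, 0],
    [0, 0, 0],
    [0, 0, 0],
    [0, 0, 0],
    [0, 0, 0],
    [0, 0, 0]
  ],
  "xyz": [
    [0, 0, 1],
    [0, 0, 3],
    [0, 0, 5],
    [0, 0, 6.5],
    [0, 0, 7.1],
    [0, 0, 7.1],
    [0, 0, 7.1],
    [0, 0, 7.1]
  ],
  "jaw": [70, 70, 70, 70, 70, 60, 50, 46]
}}

```text
time_s: 6.25
eef_pos: [0.5702, 0.1822, 0.1801]
eef_rot: [0.001, -0.055, 0.998, 0.0]
wrist_force: [-0.1, 0.6, 0.7]
opening: 0.459
grasp_force: 0.0
```

```bash
python3 - <<'E'
from h import *
o=ctrl.get_obs(); print(o["eef_pos"],o["wrist_force"],o["opening"])
im=ctrl.camera("wrist"); cv2.imwrite("pics/w4.png",cv2.resize(im[150:400,200:440,::-1],(576,600)))
E
```

```text
[0.57015649 0.18224828 0.18011871] [-0.05641872  0.57944961  0.69833045] 0.4590394212758543
```

View pics/w4.png

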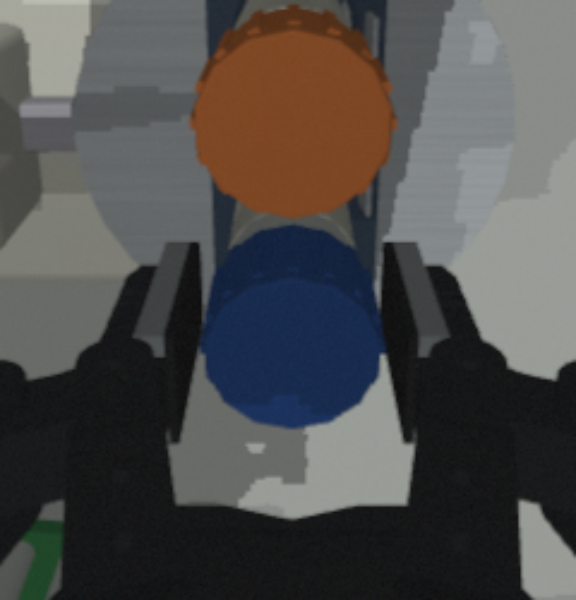

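The cap (crop 203–381, centre 292) sits centred between the pads (mid ≈ 293). Closing now.

{"op": "send_rows", "data": {
  "dr": [
    [0, 0, 0],
    [0, 0, 0],
    [0, 0, 0],
    [0, 0, 0],
    [0, 0, 0],
    [0, 0, 0],
    [0, 0, 0],
    [0, 0, 0]
  ],
  "xyz": [
    [0, 0, 0],
    [0, 0, 0],
    [0, 0, 0],
    [0, 0, 0],
    [0, 0, 0],
    [0, 0, 0],
    [0, 0, 0],
    [0, 0, 0]
  ],
  "jaw": [44, 42, 41, 40, 39, 38, 36, 30]
}}

```text
time_s: 7.3
eef_pos: [0.5698, 0.1822, 0.1795]
eef_rot: [0.0, -0.055, 0.998, 0.0]
wrist_force: [-1.1, 0.1, 2.1]
opening: 0.365
grasp_force: 59.1
```

{"op": "send_rows", "data": {
  "dr": [
    [0, 0, 0],
    [0, 0, 0],
    [0, 0, 0],
    [0, 0, 0],
    [0, 0, 0],
    [0, 0, 0],
    [0, 0, 0],
    [0, 0, 0]
  ],
  "xyz": [
    [0, 0, 0],
    [0, 0, 0],
    [0, 0, 0],
    [0, 0, -0.1],
    [0, 0, -0.2],
    [0, 0, -0.3],
    [0, 0, -0.4],
    [0, 0, -0.5]
  ],
  "jaw": [20, 10, 10, 10, 10, 10, 10, 10]
}}

```text
time_s: 8.3
eef_pos: [0.5696, 0.1823, 0.1843]
eef_rot: [-0.0, -0.055, 0.998, 0.0]
wrist_force: [-0.5, 1.4, 0.3]
opening: 0.368
grasp_force: 59.3
```

{"op": "send_rows", "data": {
  "dr": [
    [0, 0, 0],
    [0, 0, 0],
    [0, 0, 0],
    [0, 0, 0],
    [0, 0, 0],
    [0, 0, 0],
    [0, 0, 0],
    [0, 0, 0]
  ],
  "xyz": [
    [0, 0, -0.2],
    [0, 0, -0.4],
    [0, 0, -0.6],
    [0, 0, -0.8],
    [0, 0, -1.0],
    [0, 0, -1.2],
    [0, 0, -1.4],
    [0, 0, -1.6]
  ],
  "jaw": [10, 10, 10, 10, 10, 10, 10, 10]
}}

```text
time_s: 9.3
eef_pos: [0.5697, 0.182, 0.2004]
eef_rot: [-0.0, -0.055, 0.998, -0.0]
wrist_force: [-0.3, -1.2, -1.7]
opening: 0.37
grasp_force: 59.7
```

{"op": "send_rows", "data": {
  "dr": [
    [0, 0, 0],
    [0, 0, 0],
    [0, 0, 0],
    [0, 0, 0],
    [0, 0, 0],
    [0, 0, 0],
    [0, 0, 0],
    [0, 0, 0]
  ],
  "xyz": [
    [0, 0, -0.2],
    [0, 0, -0.5],
    [0, 0, -0.8],
    [0, 0, -1.1],
    [0, 0, -1.4],
    [0, 0, -1.8],
    [0, 0, -2.2],
    [0, 0, -2.6]
  ],
  "jaw": [10, 10, 10, 10, 10, 10, 10, 10]
}}

```text
time_s: 10.3
eef_pos: [0.5697, 0.1822, 0.2266]
eef_rot: [-0.0, -0.055, 0.998, 0.0]
wrist_force: [-0.6, -0.1, 0.8]
opening: 0.365
grasp_force: 59.7
```

{"op": "send_rows", "data": {
  "dr": [
    [0, 0, 0],
    [0, 0, 0],
    [0, 0, 0],
    [0, 0, 0],
    [0, 0, 0],
    [0, 0, 0],
    [0, 0, 0],
    [0, 0, 0]
  ],
  "xyz": [
    [0, 0, -1],
    [0, 0, -2.5],
    [0, 0, -4],
    [0, 0, -5.5],
    [0, 0, -7],
    [0, 0, -8.5],
    [0, 0, -9],
    [0, 0, -9]
  ],
  "jaw": [10, 10, 10, 10, 10, 10, 10, 10]
}}

```text
time_s: 11.3
eef_pos: [0.5698, 0.1822, 0.3166]
eef_rot: [0.0, -0.055, 0.998, 0.0]
wrist_force: [0.1, -0.1, 0.1]
opening: 0.366
grasp_force: 59.7
```

```bash
python3 - <<'E'
from h import *
print(ctrl.get_obs()["eef_pos"]); rel([.5515,-.0600,.315],96.4)
im=ctrl.camera("scene"); a=ctrl.camera("wrist")
cv2.imwrite("pics/s5.png",np.hstack([cv2.resize(im[100:290,280:440,::-1],(400,475)),cv2.resize(a[50:400,180:460,::-1],(380,475))]))
E
```

```text
[0.56975191 0.18219184 0.31655313]
t 11.3 xyz [  4.47 -23.87   0.15] dr [ 0.     0.004 -0.017]
```

View pics/s5.png

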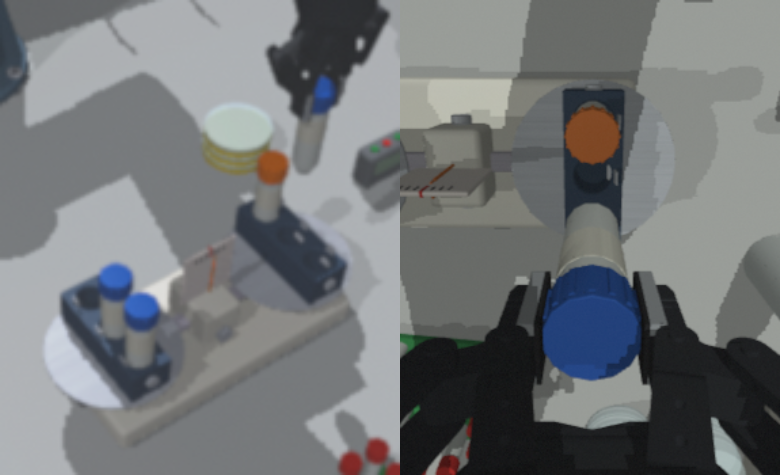

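Tube is in hand and clear of everything. The left carrier keeps orange in well 1. I'll move across to R1.

```bash
python3 -c "
from h import *
rel([.5507,-.0597,.315],96.4)"
```

```text
t 11.4 xyz [  4.51 -23.83   0.07] dr [-0.    -0.011 -0.018]
```

{"op": "send_rows", "data": {
  "dr": [
    [0, 0, 0],
    [0, 0, 0],
    [0, 0, 0],
    [0, 0, 0],
    [0, 0, 0],
    [0, 0, 0],
    [0, 0, 0],
    [0, 0, 0]
  ],
  "xyz": [
    [1, -2, 0],
    [2, -6, 0],
    [3, -11, 0],
    [4, -16, 0],
    [4.55, -20.5, 0],
    [4.55, -23, 0],
    [4.55, -23.85, 0],
    [4.55, -23.85, 0]
  ],
  "jaw": [10, 10, 10, 10, 10, 10, 10, 10]
}}

```text
time_s: 12.4
eef_pos: [0.5502, -0.0602, 0.316]
eef_rot: [-0.0, -0.054, 0.999, 0.0]
wrist_force: [0.1, -0.2, 0.3]
opening: 0.366
grasp_force: 59.7
```

{"op": "send_rows", "data": {
  "dr": [
    [0, 0, 0],
    [0, 0, 0],
    [0, 0, 0],
    [0, 0, 0],
    [0, 0, 0],
    [0, 0, 0],
    [0, 0, 0],
    [0, 0, 0]
  ],
  "xyz": [
    [0, 0, 1],
    [0, 0, 2.5],
    [0, 0, 4],
    [0, 0, 5.5],
    [0, 0, 6.5],
    [0, 0, 7],
    [0, 0, 7],
    [0, 0, 7]
  ],
  "jaw": [10, 10, 10, 10, 10, 10, 10, 10]
}}

```text
time_s: 13.4
eef_pos: [0.551, -0.06, 0.2469]
eef_rot: [0.0, -0.055, 0.998, -0.0]
wrist_force: [1.8, -0.8, -0.3]
opening: 0.369
grasp_force: 59.7
```

```bash
python3 - <<'E'
from h import *
o=ctrl.get_obs();print(o["eef_pos"],o["wrist_force"]); rel([.5507,-.0597,.245],96.4)
c=ctrl.calibration("wrist");a=ctrl.camera("wrist"); print(ctrl.get_obs()["eef_pos"])
print("R1 .5502,-.0597 predicted px",proj(c,np.array([.5502,-.0597,.120])),"foot",proj(c,o["eef_pos"]-[.0005,0,.1035]))
cv2.imwrite("pics/w6.png",cv2.resize(a[110:260,240:400,::-1],(640,600),interpolation=2))
E
```

```text
[ 0.55095079 -0.06000639  0.24689648] [ 1.77549527 -0.77742156 -0.32262535]
t 13.4 xyz [0.02 0.03 0.19] dr [-0.004  0.009 -0.018]
[ 0.5509489  -0.06000391  0.2469434 ]
R1 .5502,-.0597 predicted px [321.32148883 200.57125543] foot [320.9569379  210.00497306]
```

View pics/w6.png

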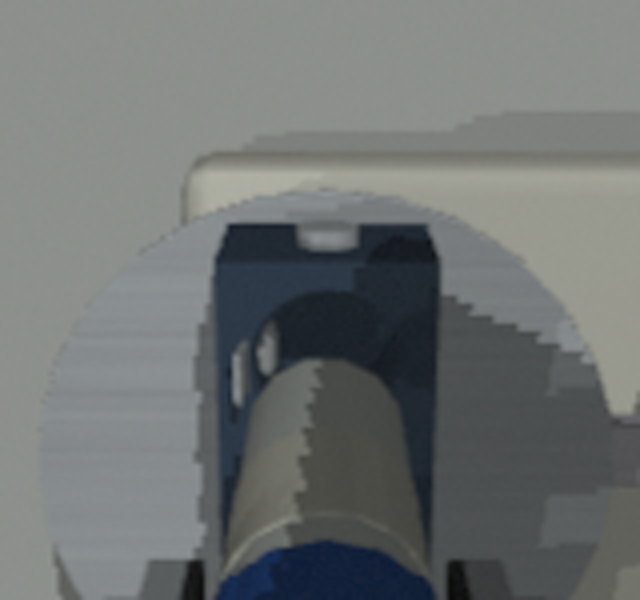

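The foot hangs about 0.5 mm to the right-pan side of the block's centre line (tube column 321.25, block 322.0). The well's near edge (row 183) matches the prediction. I'll shift 0.05 cm and lower gently.

{"op": "send_rows", "data": {
  "dr": [
    [0, 0, 0],
    [0, 0, 0],
    [0, 0, 0],
    [0, 0, 0],
    [0, 0, 0],
    [0, 0, 0],
    [0, 0, 0],
    [0, 0, 0]
  ],
  "xyz": [
    [0, 0.05, 0.2],
    [0, 0.05, 0.6],
    [0, 0.05, 1],
    [0, 0.05, 1.4],
    [0, 0.05, 1.8],
    [0, 0.05, 2.2],
    [0, 0.05, 2.6],
    [0, 0.05, 2.6]
  ],
  "jaw": [10, 10, 10, 10, 10, 10, 10, 10]
}}

```text
time_s: 14.45
eef_pos: [0.5503, -0.0593, 0.2198]
eef_rot: [-0.0, -0.055, 0.998, 0.0]
wrist_force: [-0.0, -0.0, -0.1]
opening: 0.364
grasp_force: 59.7
```

{"op": "send_rows", "data": {
  "dr": [
    [0, 0, 0],
    [0, 0, 0],
    [0, 0, 0],
    [0, 0, 0],
    [0, 0, 0],
    [0, 0, 0],
    [0, 0, 0],
    [0, 0, 0]
  ],
  "xyz": [
    [0, 0, 0.1],
    [0, 0, 0.3],
    [0, 0, 0.5],
    [0, 0, 0.7],
    [0, 0, 0.9],
    [0, 0, 1.1],
    [0, 0, 1.2],
    [0, 0, 1.2]
  ],
  "jaw": [10, 10, 10, 10, 10, 10, 10, 10]
}}

```text
time_s: 15.45
eef_pos: [0.5505, -0.0594, 0.2082]
eef_rot: [-0.0, -0.055, 0.998, 0.0]
wrist_force: [-0.1, 0.4, 0.1]
opening: 0.367
grasp_force: 59.7
```

{"op": "send_rows", "data": {
  "dr": [
    [0, 0, 0],
    [0, 0, 0],
    [0, 0, 0],
    [0, 0, 0],
    [0, 0, 0],
    [0, 0, 0],
    [0, 0, 0],
    [0, 0, 0]
  ],
  "xyz": [
    [0, 0, 0.1],
    [0, 0, 0.25],
    [0, 0, 0.4],
    [0, 0, 0.55],
    [0, 0, 0.7],
    [0, 0, 0.8],
    [0, 0, 0.8],
    [0, 0, 0.8]
  ],
  "jaw": [10, 10, 10, 10, 10, 10, 10, 10]
}}

```text
time_s: 16.45
eef_pos: [0.5506, -0.0594, 0.2004]
eef_rot: [0.0, -0.055, 0.998, -0.0]
wrist_force: [0.1, -0.6, 0.6]
opening: 0.369
grasp_force: 59.7
```

{"op": "send_rows", "data": {
  "dr": [
    [0, 0, 0],
    [0, 0, 0],
    [0, 0, 0],
    [0, 0, 0],
    [0, 0, 0],
    [0, 0, 0],
    [0, 0, 0],
    [0, 0, 0]
  ],
  "xyz": [
    [0, 0, 0.1],
    [0, 0, 0.2],
    [0, 0, 0.3],
    [0, 0, 0.4],
    [0, 0, 0.5],
    [0, 0, 0.6],
    [0, 0, 0.6],
    [0, 0, 0.6]
  ],
  "jaw": [10, 10, 10, 10, 10, 10, 10, 10]
}}

```text
time_s: 17.45
eef_pos: [0.5505, -0.0594, 0.1943]
eef_rot: [-0.0, -0.055, 0.998, 0.0]
wrist_force: [0.8, 0.2, 0.4]
opening: 0.368
grasp_force: 59.7
```

{"op": "send_rows", "data": {
  "dr": [
    [0, 0, 0],
    [0, 0, 0],
    [0, 0, 0],
    [0, 0, 0],
    [0, 0, 0],
    [0, 0, 0],
    [0, 0, 0],
    [0, 0, 0]
  ],
  "xyz": [
    [0, 0, 0.1],
    [0, 0, 0.2],
    [0, 0, 0.3],
    [0, 0, 0.4],
    [0, 0, 0.5],
    [0, 0, 0.5],
    [0, 0, 0.5],
    [0, 0, 0.5]
  ],
  "jaw": [10, 10, 10, 10, 10, 10, 10, 10]
}}

```text
time_s: 18.45
eef_pos: [0.5506, -0.0594, 0.1894]
eef_rot: [0.0, -0.055, 0.998, -0.0]
wrist_force: [0.3, 0.1, 0.5]
opening: 0.367
grasp_force: 59.8
```

{"op": "send_rows", "data": {
  "dr": [
    [0, 0, 0],
    [0, 0, 0],
    [0, 0, 0],
    [0, 0, 0],
    [0, 0, 0],
    [0, 0, 0],
    [0, 0, 0],
    [0, 0, 0]
  ],
  "xyz": [
    [0, 0, 0.05],
    [0, 0, 0.1],
    [0, 0, 0.15],
    [0, 0, 0.2],
    [0, 0, 0.25],
    [0, 0, 0.3],
    [0, 0, 0.3],
    [0, 0, 0.3]
  ],
  "jaw": [10, 10, 10, 10, 10, 10, 10, 10]
}}

```text
time_s: 19.45
eef_pos: [0.5505, -0.0593, 0.1863]
eef_rot: [-0.0, -0.055, 0.998, 0.0]
wrist_force: [0.3, 1.1, -0.4]
opening: 0.365
grasp_force: 60.0
```

{"op": "send_rows", "data": {
  "dr": [
    [0, 0, 0],
    [0, 0, 0],
    [0, 0, 0],
    [0, 0, 0],
    [0, 0, 0],
    [0, 0, 0],
    [0, 0, 0],
    [0, 0, 0]
  ],
  "xyz": [
    [0, 0, 0.05],
    [0, 0, 0.1],
    [0, 0, 0.15],
    [0, 0, 0.2],
    [0, 0, 0.2],
    [0, 0, 0.2],
    [0, 0, 0.2],
    [0, 0, 0.2]
  ],
  "jaw": [10, 10, 10, 10, 10, 10, 10, 10]
}}

```text
time_s: 20.45
eef_pos: [0.5506, -0.0593, 0.1844]
eef_rot: [0.0, -0.055, 0.998, 0.0]
wrist_force: [-1.1, 3.4, 2.8]
opening: 0.367
grasp_force: 60.1
```

{"op": "send_rows", "data": {
  "dr": [
    [0, 0, 0],
    [0, 0, 0],
    [0, 0, 0],
    [0, 0, 0],
    [0, 0, 0],
    [0, 0, 0],
    [0, 0, 0],
    [0, 0, 0]
  ],
  "xyz": [
    [0, 0, 0.05],
    [0, 0, 0.1],
    [0, 0, 0.15],
    [0, 0, 0.2],
    [0, 0, 0.2],
    [0, 0, 0.2],
    [0, 0, 0.2],
    [0, 0, 0.2]
  ],
  "jaw": [10, 10, 10, 10, 10, 10, 10, 10]
}}

```text
time_s: 21.45
eef_pos: [0.5505, -0.0593, 0.1823]
eef_rot: [-0.0, -0.055, 0.998, 0.0]
wrist_force: [0.0, 3.8, 3.9]
opening: 0.368
grasp_force: 60.2
```

{"op": "send_rows", "data": {
  "dr": [
    [0, 0, 0],
    [0, 0, 0],
    [0, 0, 0],
    [0, 0, 0],
    [0, 0, 0],
    [0, 0, 0],
    [0, 0, 0],
    [0, 0, 0]
  ],
  "xyz": [
    [0, 0, 0.05],
    [0, 0, 0.1],
    [0, 0, 0.15],
    [0, 0, 0.2],
    [0, 0, 0.2],
    [0, 0, 0.2],
    [0, 0, 0.2],
    [0, 0, 0.2]
  ],
  "jaw": [10, 10, 10, 10, 10, 10, 10, 10]
}}

```text
time_s: 22.45
eef_pos: [0.5504, -0.0593, 0.1801]
eef_rot: [-0.0, -0.055, 0.998, 0.0]
wrist_force: [-1.2, 4.3, 0.8]
opening: 0.37
grasp_force: 60.0
```

{"op": "send_rows", "data": {
  "dr": [
    [0, 0, 0],
    [0, 0, 0],
    [0, 0, 0],
    [0, 0, 0],
    [0, 0, 0],
    [0, 0, 0],
    [0, 0, 0],
    [0, 0, 0]
  ],
  "xyz": [
    [0, 0, 0.02],
    [0, 0, 0.04],
    [0, 0, 0.06],
    [0, 0, 0.08],
    [0, 0, 0.1],
    [0, 0, 0.1],
    [0, 0, 0.1],
    [0, 0, 0.1]
  ],
  "jaw": [10, 10, 10, 10, 10, 10, 10, 10]
}}

```text
time_s: 23.45
eef_pos: [0.5506, -0.0594, 0.1793]
eef_rot: [0.0, -0.055, 0.998, 0.0]
wrist_force: [-1.5, 4.2, 2.7]
opening: 0.372
grasp_force: 60.1
```

{"op": "send_rows", "data": {
  "dr": [
    [0, 0, 0],
    [0, 0, 0],
    [0, 0, 0],
    [0, 0, 0],
    [0, 0, 0],
    [0, 0, 0],
    [0, 0, 0],
    [0, 0, 0]
  ],
  "xyz": [
    [0, 0, 0.02],
    [0, 0, 0.04],
    [0, 0, 0.06],
    [0, 0, 0.08],
    [0, 0, 0.1],
    [0, 0, 0.1],
    [0, 0, 0.1],
    [0, 0, 0.1]
  ],
  "jaw": [10, 10, 10, 10, 10, 10, 10, 10]
}}

```text
time_s: 24.45
eef_pos: [0.5504, -0.0593, 0.1781]
eef_rot: [-0.0, -0.055, 0.998, 0.0]
wrist_force: [-0.5, 5.2, 1.9]
opening: 0.369
grasp_force: 60.1
```

```bash
python3 - <<'E'
from h import *
c=ctrl.calibration("scene"); im=ctrl.camera("scene"); cv2.imwrite("pics/s7.png",im[:,:,::-1])
for ce,st in blobs(im,"blue",40)+blobs(im,"orange",40): print(ce,st)
for p in([.5954,-.054,.1945],[.6387,-.049,.195],[.5282,.1776,.1854]): print([proj(c,np.array(p)-[0,0,d]).round(2) for d in(0,.01)])
E
```

```text
[67.6 10.4] [41, 0, 57, 26, 1106]
[317.3 204.2] [314, 199, 8, 12, 73]
[325.7 215.8] [321, 210, 11, 13, 115]
[335.9 227.7] [331, 222, 12, 13, 124]
[389.4 162.7] [384, 158, 11, 11, 85]
[array([325.69, 211.77]), array([325.65, 214.33])]
[array([336.08, 223.25]), array([335.96, 225.78])]
[array([388.89, 166.05]), array([388.46, 168.64])]
```

{"op": "send_rows", "data": {
  "dr": [
    [0, 0, 0],
    [0, 0, 0],
    [0, 0, 0],
    [0, 0, 0],
    [0, 0, 0],
    [0, 0, 0],
    [0, 0, 0],
    [0, 0, 0]
  ],
  "xyz": [
    [0, 0, 0.02],
    [0, 0, 0.04],
    [0, 0, 0.06],
    [0, 0, 0.08],
    [0, 0, 0.1],
    [0, 0, 0.1],
    [0, 0, 0.1],
    [0, 0, 0.1]
  ],
  "jaw": [10, 10, 10, 10, 10, 10, 10, 10]
}}

```text
time_s: 25.5
eef_pos: [0.5505, -0.0594, 0.1773]
eef_rot: [0.0, -0.055, 0.998, 0.0]
wrist_force: [-0.1, 5.4, 1.9]
opening: 0.37
grasp_force: 60.1
```

{"op": "send_rows", "data": {
  "dr": [
    [0, 0, 0],
    [0, 0, 0],
    [0, 0, 0],
    [0, 0, 0],
    [0, 0, 0],
    [0, 0, 0],
    [0, 0, 0],
    [0, 0, 0]
  ],
  "xyz": [
    [0, 0, 0.02],
    [0, 0, 0.04],
    [0, 0, 0.06],
    [0, 0, 0.08],
    [0, 0, 0.1],
    [0, 0, 0.1],
    [0, 0, 0.1],
    [0, 0, 0.1]
  ],
  "jaw": [10, 10, 10, 10, 10, 10, 10, 10]
}}

```text
time_s: 26.5
eef_pos: [0.5505, -0.0593, 0.1762]
eef_rot: [-0.0, -0.055, 0.998, 0.0]
wrist_force: [0.4, 5.6, -0.0]
opening: 0.367
grasp_force: 60.1
```

{"op": "send_rows", "data": {
  "dr": [
    [0, 0, 0],
    [0, 0, 0],
    [0, 0, 0],
    [0, 0, 0],
    [0, 0, 0],
    [0, 0, 0],
    [0, 0, 0],
    [0, 0, 0]
  ],
  "xyz": [
    [0, 0, 0.02],
    [0, 0, 0.04],
    [0, 0, 0.06],
    [0, 0, 0.08],
    [0, 0, 0.1],
    [0, 0, 0.1],
    [0, 0, 0.1],
    [0, 0, 0.1]
  ],
  "jaw": [10, 10, 10, 10, 10, 10, 10, 10]
}}

```text
time_s: 27.5
eef_pos: [0.5505, -0.0593, 0.1752]
eef_rot: [-0.0, -0.055, 0.998, 0.0]
wrist_force: [-1.2, 4.3, 0.3]
opening: 0.368
grasp_force: 60.1
```

{"op": "send_rows", "data": {
  "dr": [
    [0, 0, 0],
    [0, 0, 0],
    [0, 0, 0],
    [0, 0, 0],
    [0, 0, 0],
    [0, 0, 0],
    [0, 0, 0],
    [0, 0, 0]
  ],
  "xyz": [
    [0, 0, 0.02],
    [0, 0, 0.04],
    [0, 0, 0.06],
    [0, 0, 0.06],
    [0, 0, 0.06],
    [0, 0, 0.06],
    [0, 0, 0.06],
    [0, 0, 0.06]
  ],
  "jaw": [10, 10, 10, 10, 10, 10, 10, 10]
}}

```text
time_s: 28.5
eef_pos: [0.5507, -0.0594, 0.1751]
eef_rot: [0.0, -0.055, 0.998, -0.0]
wrist_force: [-1.0, 5.4, 2.7]
opening: 0.372
grasp_force: 60.3
```

{"op": "send_rows", "data": {
  "dr": [
    [0, 0, 0],
    [0, 0, 0],
    [0, 0, 0],
    [0, 0, 0],
    [0, 0, 0],
    [0, 0, 0],
    [0, 0, 0],
    [0, 0, 0]
  ],
  "xyz": [
    [0, 0, 0.02],
    [0, 0, 0.04],
    [0, 0, 0.06],
    [0, 0, 0.06],
    [0, 0, 0.06],
    [0, 0, 0.06],
    [0, 0, 0.06],
    [0, 0, 0.06]
  ],
  "jaw": [10, 10, 10, 10, 10, 10, 10, 10]
}}

```text
time_s: 29.5
eef_pos: [0.551, -0.0594, 0.175]
eef_rot: [0.001, -0.055, 0.998, -0.0]
wrist_force: [-2.0, 4.5, 4.6]
opening: 0.37
grasp_force: 60.6
```

{"op": "send_rows", "data": {
  "dr": [
    [0, 0, 0],
    [0, 0, 0],
    [0, 0, 0],
    [0, 0, 0],
    [0, 0, 0],
    [0, 0, 0],
    [0, 0, 0],
    [0, 0, 0]
  ],
  "xyz": [
    [0, 0, 0.02],
    [0, 0, 0.04],
    [0, 0, 0.06],
    [0, 0, 0.06],
    [0, 0, 0.06],
    [0, 0, 0.06],
    [0, 0, 0.06],
    [0, 0, 0.06]
  ],
  "jaw": [10, 10, 10, 10, 10, 10, 10, 10]
}}

```text
time_s: 30.5
eef_pos: [0.5513, -0.0594, 0.175]
eef_rot: [0.001, -0.055, 0.998, -0.0]
wrist_force: [-2.0, 6.6, 8.1]
opening: 0.366
grasp_force: 60.9
```

```bash
python3 - <<'E'
from h import *
o=ctrl.get_obs(); print(o["eef_pos"],o["wrist_force"],o["joint_efforts"])
im=ctrl.camera("scene"); cv2.imwrite("pics/s8.png",im[:,:,::-1])
for ce,st in blobs(im,"blue",40)+blobs(im,"orange",40): print(ce,st)
E
```

```text
[ 0.55131151 -0.05937984  0.17496908] [-1.97048615  6.57389832  8.07396017] [-3.13417733e+00 -3.98272169e+01 -3.10945630e+01 -1.80374734e+00
 -1.35600150e+00  4.08761582e-03]
[67.5 10.4] [41, 0, 57, 26, 1105]
[322.5 211.6] [314, 200, 18, 23, 190]
[335.8 227.6] [331, 222, 11, 13, 125]
[389.5 162.8] [385, 158, 10, 11, 85]
```

The floor is reached: z stalls at 0.175, the contact force rises to 8 N, and that matches the arrested pan height. I'll unload, open and retreat.

{"op": "send_rows", "data": {
  "dr": [
    [0, 0, 0],
    [0, 0, 0],
    [0, 0, 0],
    [0, 0, 0],
    [0, 0, 0],
    [0, 0, 0],
    [0, 0, 0],
    [0, 0, 0]
  ],
  "xyz": [
    [0, 0, -0.05],
    [0, 0, -0.08],
    [0, 0, -0.08],
    [0, 0, -0.08],
    [0, 0, -0.08],
    [0, 0, -0.08],
    [0, 0, -0.08],
    [0, 0, -0.08]
  ],
  "jaw": [10, 10, 38, 42, 48, 56, 62, 65]
}}

```text
time_s: 31.55
eef_pos: [0.5505, -0.0595, 0.1743]
eef_rot: [-0.0, -0.055, 0.998, -0.0]
wrist_force: [0.6, 0.1, 1.0]
opening: 0.65
grasp_force: 0.0
```

{"op": "send_rows", "data": {
  "dr": [
    [0, 0, 0],
    [0, 0, 0],
    [0, 0, 0],
    [0, 0, 0],
    [0, 0, 0],
    [0, 0, 0],
    [0, 0, 0],
    [0, 0, 0]
  ],
  "xyz": [
    [0, 0, -0.5],
    [0, 0, -1.5],
    [0, 0, -3],
    [0, 0, -5],
    [0, 0, -8],
    [0, 0, -11],
    [0, 0, -13],
    [0, 0, -13]
  ],
  "jaw": [65, 65, 65, 65, 65, 65, 65, 65]
}}

```text
time_s: 32.55
eef_pos: [0.5517, -0.0597, 0.3073]
eef_rot: [0.002, -0.055, 0.998, -0.001]
wrist_force: [0.1, 0.2, -0.3]
opening: 0.648
grasp_force: 0.0
```

{"op": "send_rows", "data": {
  "dr": [
    [0, 0, 0],
    [0, 0, 0],
    [0, 0, 0],
    [0, 0, 0],
    [0, 0, 0],
    [0, 0, 0],
    [0, 0, 0],
    [0, 0, 0]
  ],
  "xyz": [
    [2, 0, 0],
    [5, 0, 0],
    [8, 0, 0],
    [10, 0, 0],
    [10, 0, 0],
    [10, 0, 0],
    [10, 0, 0],
    [10, 0, 0]
  ],
  "jaw": [65, 65, 65, 65, 65, 65, 65, 65]
}}

```text
time_s: 33.55
eef_pos: [0.4515, -0.0702, 0.304]
eef_rot: [-0.0, -0.055, 0.998, 0.0]
wrist_force: [0.4, 0.6, 0.7]
opening: 0.651
grasp_force: 0.0
```

{"op": "send_rows", "data": {
  "dr": [
    [0, 0, 0],
    [0, 0, 0],
    [0, 0, 0],
    [0, 0, 0],
    [0, 0, 0],
    [0, 0, 0],
    [0, 0, 0],
    [0, 0, 0]
  ],
  "xyz": [
    [0, 0, 0],
    [0, 0, 0],
    [0, 0, 0],
    [0, 0, 0],
    [0, 0, 0],
    [0, 0, 0],
    [0, 0, 0],
    [0, 0, 0]
  ],
  "jaw": [65, 65, 65, 65, 65, 65, 65, 65]
}}

```text
time_s: 34.55
eef_pos: [0.4511, -0.0703, 0.3043]
eef_rot: [0.0, -0.055, 0.998, -0.0]
wrist_force: [-1.1, 0.4, -0.3]
opening: 0.651
grasp_force: 0.0
```

```bash
python3 - <<'E'
from h import *
im=ctrl.camera("scene"); t=ctrl.camera("top"); w=ctrl.camera("wrist")
for n,i in(("s",im),("t",t)):
    for k in("blue","orange"):
        for ce,st in blobs(i,k,40): print(n,k,ce,st)
cv2.imwrite("pics/s9.png",np.hstack([cv2.resize(im[140:290,280:440,::-1],(430,403),interpolation=2),cv2.resize(w[60:400,150:460,::-1],(367,403))]))
E
```

```text
s blue [66.9 10.3] [41, 0, 56, 26, 780]
s blue [315.4 202.3] [311, 197, 11, 12, 101]
s blue [325.5 213.5] [320, 208, 12, 13, 118]
s blue [335.9 225.3] [331, 219, 12, 14, 128]
s orange [388.7 164.8] [384, 160, 11, 11, 105]
```

View pics/s9.png

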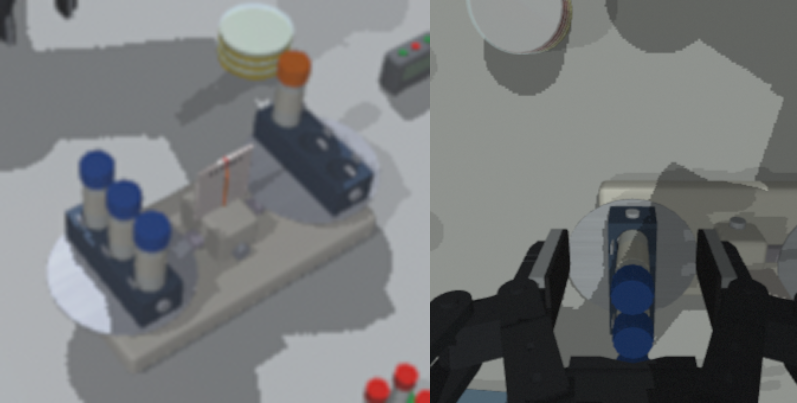

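Right carrier now holds three evenly stepped blue caps and left holds orange, with the needle near the index middle. One last numeric check of height and steadiness.

```bash
python3 - <<'E'
from h import *
c=ctrl.calibration("scene")
for _ in range(2):
    im=ctrl.camera("scene"); b=[x[0] for x in blobs(im,"blue",40)]+[blobs(im,"orange",40)[0][0]]; print([x.tolist() for x in b])
p2=np.array([.5954,-.054,.189]); xh=np.array([np.cos(.111),np.sin(.111),0])*.044
q=[proj(c,p2+k*xh) for k in(-1,0,1)]; print("pred steps",q[1]-q[0],q[2]-q[1],"5mm proud",proj(c,p2-xh+[0,0,.005])-q[0])
print(ctrl.get_obs()["time_s"])
E
```

```text
[[66.6, 10.2], [315.4, 202.3], [325.5, 213.5], [335.9, 225.4], [388.7, 164.8]]
[[66.7, 10.3], [315.4, 202.3], [325.4, 213.5], [335.9, 225.4], [388.6, 164.8]]
pred steps [ 9.94783472 11.24427824] [10.38200767 11.73503443] 5mm proud [-0.01290111 -1.29142653]
34.8
```

The steps match (11.2 against a predicted 11.24 px), so the tube is fully home. The balance is level and at rest, so I'm handing in.

```bash
python3 -c "
from bench import ctrl
print(ctrl.hand_in())"
```

```text
the job is handed in; nothing more can be done
None
```

I moved the left carrier's blue tube into the right carrier's near well and pushed it home, so each side holds 66 g of tubes; the camera check showed the balance level and at rest, and the job is handed in at about 35 s (no verdict was returned).

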